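Load the sample jars and hold the beam shutter open

TASK

Set the two loose sample jars down upright in the two empty cells of the divided carrier, one per cell, without dropping them. Then take the spring-return shutter arm in front of the lamp by its upright pin, swing it all the way round to its stop and hold it there for the exposure: finish while still holding it, because it springs shut if let go. Leave the jar already in the carrier and the other things on the bench where they are.

Things in the scene. Friction and masses are not known exactly. Their poses are not given: they have to be found in the camera images.
- jar_1_mid (a point): loose amber sample jar with a white screw cap, round, 32 mm in diameter all the way up, 75 mm tall, about 60 g; standing on the bench; the point is its centre, half-way up (37.5 mm above its base), z up its axis
- jar_2_mid (a point): the other loose amber sample jar with a white screw cap, round, 32 mm in diameter all the way up, 75 mm tall, about 60 g; the point is its centre, half-way up (37.5 mm above its base), z up its axis
- jar_seated_mid (a point): a third jar of the same shape, already standing in cell c of the carrier and to be left there; the point is its centre, half-way up
- carrier: grey plastic open-topped divided carrier, fixed to the bench, 65 mm (its x) by 185 mm (its y), walls 32 mm high and 5 mm thick, floor 5 mm thick; three cells in a row along its y, each 55 by 55 mm inside, 60 mm centre to centre; the origin is the centre of its underside
- cell_a (a point): centre of the floor of the end cell at the carrier's +y, empty at the start (5 mm above the bench)
- cell_b (a point): centre of the floor of the middle cell, empty at the start
- cell_c (a point): centre of the floor of the end cell at the carrier's -y, where the third jar stands
- shutter_pivot (a point): point on the upright pivot axis of the shutter arm, fixed, 84 mm above the bench at the underside of the arm; z up, x and y along the shutter's base plate. At joint 0 the arm points along this -x. The base plate (150 by 150 by 12 mm, fixed to the bench) spans x -105 to 45 mm and y -60 to 90 mm from here. The pivot pin ends 108 mm above the bench
- shutter_stop (a point): top of the fixed upright stop pin, 10 mm in diameter, 45 mm from the pivot axis, 102 mm above the bench; the side of the arm meets it at the end of the swing
- lamp_tube (a point): centre of the mouth of the black lamp tube, 42 mm in diameter, level, 58 mm above the bench, which the blade under the arm covers when closed; tube and lamp housing lie on the +y side of the arm and reach 86 mm above the bench
- shutter_pin (a point): upright round steel pin, 16 mm in diameter, at the end of the flat aluminium shutter arm, 120 mm from the pivot axis: what to hold. It rises 46 mm from the top of the arm (from 95 to 141 mm above the bench); the point is on its axis 118 mm above the bench. It turns with the arm
- shutter (a joint): angle of the shutter arm, rad: 0 closed (blade before the lamp tube), growing counter-clockwise seen from above to the rigid stop at 1.2. A spring drives it back to 0: at the pin about 2 N when closed and 5 N at the stop
- lens_barrel_mid (a point): bystander: standing dark steel lens barrel, 38 mm in diameter, 46 mm tall; the point is its centre
- clamp_mid (a point): bystander: small black post clamp with a steel screw, 45 by 30 by 30 mm; the point is its centre
- driver_grip (a point): bystander: screwdriver lying on the bench, 160 mm long; the point is in its handle
- jar_1: the first loose jar itself, origin at the centre of its underside
- jar_2: the other loose jar itself, origin at the centre of its underside

How it is judged:
By the outcome, as a careful person would: the job done as asked, in the order asked, and still so for the second after the job is handed in, while the arm keeps its last pose, push and grip.
It also fails if it takes over 58 s, if anything falls off the work surface, if the arm or the gripper's body presses on something with over 40 N, if the wrist force passes 120 N, or if a joint passes its speed limit or range.

ROBOT

A 6-joint arm with a two-finger parallel gripper is mounted at the origin on the work surface. World frame = base frame: x ahead of the robot, y to its left, z up, the work surface at z = 0. Lengths are in m, angles in rad, forces in N, time in s.
With the tool pointing down it reaches from about 0.25 to 0.775 m from the base axis. Payload 8.9 kg.
Tool frame: the origin (TCP) lies on the centre line of the jaws, within the pads' length; the fingertips stand 14 mm ahead of it and the grasp point (between the pads) lies 5 mm behind it (arm.tip_reach is the z of the fingertips in the tool frame, in m); z points along the fingers, y is the direction in which the jaws open and shut (so a half turn about z gives the same grasp; the last joint's range is limited). The gripper opens to 85 mm and grips with 20 to 120 N. Pads are 22 mm wide; open, the fingers measure 114 mm over their backs; the gripper's body (76 mm by 85 mm) begins 54 mm behind the grasp point. The pads swing forward as they close: fully open they stand 13 mm farther back than shut.
Start: joints at [-1.4, 0.291, -0.153, 1.127, 0, 1.431], TCP at [0.16, -0.5, 0.245] pointing down, gripper open.
Joint ranges: [-2.52, 2.52], [-0.91, 1.74], [-1.3, 1.37], [-1.96, 2.02], [-1.52, 1.47], [-3.14, 3.14]. Speed limits (rad/s): [2.22, 2.22, 2.79, 3.14, 3.14, 3.14].

INTERFACE

Orientations are given as a 3x3 rotation matrix whose columns are the frame's x, y, z axes.
In Python, from bench import arm gives the robot as it stands. The module is installed in compiled form; this text tells all that it offers.
- The arm moves only by the tool apply_moves, never from a script. Its argument "rows" is a list of rows, each a list of 7 numbers: the shift along the world's x, y, z in m, then the turn, a rotation vector about the world's x, y, z in degrees, then the closure in counts, from 0 (fully open) to 255 (shut). In form: [[x, y, z, wx, wy, wz, hand], ...]. A call has 1 to 20 rows; each row shifts and turns the commanded pose from where the row before left it; what a row does not reach is not made up. A row lasts 1/10 s, in which the tool goes at most 50 mm and 8.59 degrees, less where a joint would pass 70% of its speed; a pose out of reach is approached as far as the arm can. A call with a gripper value outside its range is refused whole. The fingers move at their own pace and stop on an object; "grip_force" is the grip in N (left out, the last holds). Time passes only in rows, so rows that do not move let the fingers close. It gives the time, the measured TCP pose, the force and the opening at its end, in the units of the state.
- arm.observe(): the state, without advancing time (a new reading comes with each control period).
- arm.grab_frame(name): name is "scene" or "top" or "wrist"; returns the picture (384x512x3 uint8, red, green, blue); there is no depth.
- arm.calibration(name): a dict with "fx", "fy", "cx", "cy" (pixels), "origin" and "attitude" of the camera in the world; the wrist camera has in their place "T_tool_cam" (4x4, takes a point from camera to tool coordinates, whose origin is the TCP and whose axes are the flange's). Camera axes: x right, y down, z forward; pixel columns grow to the right and rows downward; lengths in m; the calibration is good to about 2 mm. A picture is of the moment at which its call begins: read the wrist's pose just before it. calibration takes no time and is no camera call.
- arm.hand_in(): hands the job in, once; it reports no verdict.
The state is a dict: "time": time; "q": joint angles; "dq": joint speeds; "tau": joint torques, N m; "tcp_pos": TCP position; "orientation": TCP orientation; "wrist_force": force on the tool from outside, world axes, zero at the start; "ft_torque": the same for the moment, N m; "width": finger opening in m.
Only numpy, scipy, OpenCV 4.12 (cv2) and the standard library are available. Lean on these libraries where they do the work, as an engineer would, in place of code of your own. Each camera call takes 0.05 s, during which the arm holds its last target. There are 200 camera calls.

## Working session

There is one attempt and no reset: what is moved stays moved. The work goes in short steps, Python scripts to look and compute and a tool call to move; the robot and the scene stay as the last step left them, time stands still between calls to the robot, and variables do not carry over. Pictures are saved under pics/ and viewed, about 8 in all and at most 12, crops included, and the job is handed in when it is done.

Besides the shell and the picture viewer there is one more tool, called after ">>>" by a JSON object that holds its "fn" and its "kwargs", one argument or row to a line. apply_moves: Moves the arm, as the interface text tells. Its arguments: {"type":"object","properties":{"rows":{"type":"array"},"grip_force":{"type":"number"}},"required":["rows"]}

```bash
mkdir -p pics; python3 - <<'E'
from bench import arm
import cv2,numpy as np
np.set_printoptions(precision=4,suppress=True)
for n in ["scene","top"]:
    f=arm.grab_frame(n); cv2.imwrite(f"pics/{n}0.png",cv2.resize(f[:,:,::-1],(800,600),interpolation=cv2.INTER_CUBIC)); np.save(f"pics/{n}0.npy",f)
    print(n,arm.calibration(n))
print(arm.calibration("wrist")); s=arm.observe(); print(s); print(arm.tip_reach)
E
```

```text
scene {'fx': 374.7305451825984, 'fy': 374.7305451825984, 'cx': 254.76368989227055, 'cy': 185.0543293195951, 'origin': array([ 1.0978, -0.4327,  0.6767]), 'attitude': array([[ 0.6475,  0.4893, -0.5842],
       [ 0.7619, -0.4348,  0.4802],
       [-0.0191, -0.756 , -0.6543]])}
top {'fx': 410.6509624836043, 'fy': 410.6509624836043, 'cx': 251.02921806926415, 'cy': 189.08942461623698, 'origin': array([0.3637, 0.0264, 0.9872]), 'attitude': array([[-0.1368, -0.9663,  0.218 ],
       [-0.9906,  0.133 , -0.0321],
       [ 0.002 , -0.2204, -0.9754]])}
{'fx': 284.8877791029179, 'fy': 284.8877791029179, 'cx': 258.5363532307222, 'cy': 182.56885552824332, 'T_tool_cam': array([[-0.0003, -0.9449, -0.3273,  0.086 ],
       [ 1.    , -0.0003, -0.0002, -0.0001],
       [ 0.0001, -0.3273,  0.9449, -0.1279],
       [ 0.    ,  0.    ,  0.    ,  1.    ]])}
{'time': 0.1, 'q': array([-1.4003,  0.2912, -0.154 ,  1.1267, -0.    ,  1.4315]), 'dq': array([-0.0009, -0.0014, -0.0006,  0.0014,  0.0008,  0.0009]), 'tau': array([  0.0009, -53.7981,  33.1919,   0.0093,  -0.0002,   0.    ]), 'tcp_pos': array([ 0.16  , -0.4996,  0.2448]), 'orientation': array([[ 0.9524,  0.3049, -0.0002],
       [ 0.3049, -0.9524,  0.0012],
       [ 0.0002, -0.0012, -1.    ]]), 'wrist_force': array([-0.128 ,  0.9213, -0.0416]), 'ft_torque': array([ 0.0533, -0.0003, -0.0033]), 'width': 0.085432612789562}
0.014
```

View pics/scene0.png

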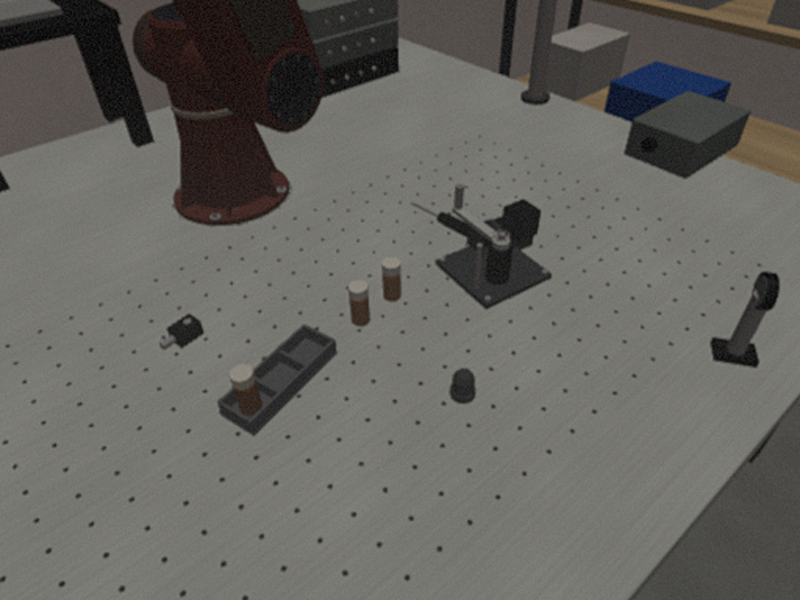

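View pics/top0.png

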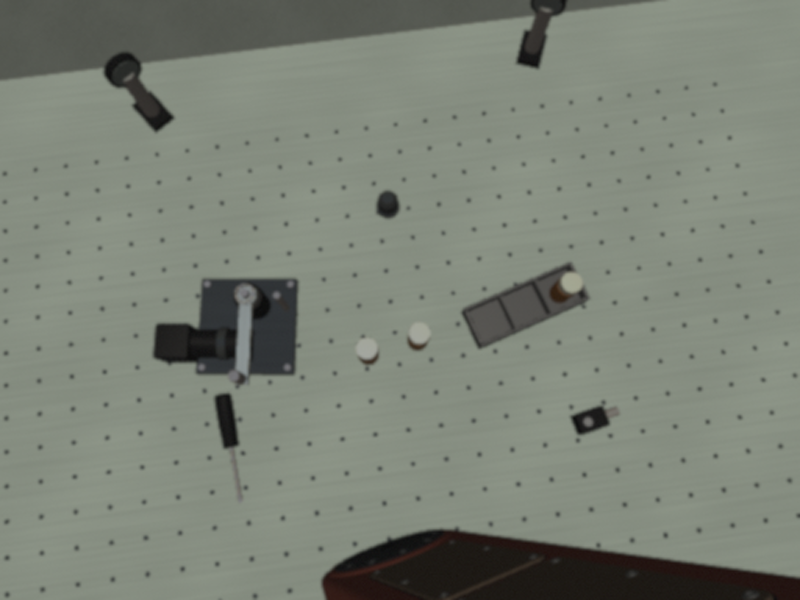

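```bash
cat > h.py <<'E'
import numpy as np,cv2
from bench import arm
np.set_printoptions(precision=4,suppress=True)
def cast(name,uv,z,st=None):
    c=arm.calibration(name)
    if name=="wrist":
        T=np.eye(4);T[:3,:3]=st["orientation"];T[:3,3]=st["tcp_pos"];T=T@c["T_tool_cam"];o,R=T[:3,3],T[:3,:3]
    else:o,R=c["origin"],c["attitude"]
    d=R@np.array([(uv[0]-c["cx"])/c["fx"],(uv[1]-c["cy"])/c["fy"],1.]);return o+d*(z-o[2])/d[2]
def blobs(m,lo=20,hi=20000):
    n,l,s,c=cv2.connectedComponentsWithStats(m.astype(np.uint8)); return [(c[i],s[i],l==i) for i in range(1,n) if lo<s[i,4]<hi]
E
python3 - <<'E'
from h import *
f=np.load("pics/top0.npy").astype(int); hsv=cv2.cvtColor(f.astype(np.uint8),cv2.COLOR_RGB2HSV)
k=0.64
for n,(u,v),z in [("jarA",(367,348),.075),("jarB",(419,333),.075),("jarC",(571,282),.08),("corn+y1",(463,313),.032),("corn-y1",(571,263),.032),("corn-y2",(590,297),.032),("corn+y2",(480,347),.032),
 ("pivot",(246,293),.108),("pin",(237,377),.141),("stop",(277,295),.102),("pl1",(204,280),.012),("pl2",(298,280),.012),("pl3",(295,374),.012),("pl4",(196,374),.012)]:
    print(n,cast("top",(u*k,v*k),z)[:2], f[int(v*k),int(u*k)])
print(f[200,350],f[220,300])
# warm/white caps
p=lambda u,v:f[int(v*k),int(u*k)]
for (u,v) in [(367,348),(419,333),(571,282)]:
    u0,v0=int(u*k),int(v*k); r=16
    c=f[v0-r:v0+r,u0-r:u0+r]
    print((c[:,:,0]-c[:,:,2])[::3,::2]); print(c[::3,::2,0])
dm=f.sum(2)<240
for c,s,m in blobs(dm,100): 
    print(c,s,cv2.minAreaRect(np.argwhere(m)[:,::-1].astype(np.float32)))
E
```

```text
jarA [0.4961 0.0427] [163 166 158]
jarB [ 0.5075 -0.0342] [163 166 155]
jarC [ 0.5508 -0.2643] [163 166 146]
corn+y1 [ 0.5355 -0.1077] [60 62 58]
corn-y1 [ 0.5904 -0.2857] [100 103  96]
corn-y2 [ 0.5336 -0.3038] [112 116 107]
corn+y2 [ 0.4807 -0.1246] [75 78 72]
pivot [0.5917 0.2005] [113 112 115]
pin [0.4718 0.2155] [111 110 113]
stop [0.5844 0.1586] [111 111 114]
pl1 [0.6464 0.2828] [78 82 79]
pl2 [0.6264 0.1371] [ 99 104  95]
pl3 [0.4808 0.157 ] [103 109  99]
pl4 [0.5013 0.3055] [114 121 110]
[52 51 49] [133 140 127]
[[ 5  5  5  6  5  5  5  5  5  5  5  5  5  5  5  5]
 [ 6  5  6  5  6  6  5  5  5  5  5  5  5  5  5  5]
 [ 5  6  5  5  5  5  5  5  6  5  5  5  6  5  5  4]
 [ 5  4  5  5  5  5  5  2  7  7  6  5  5  5  5  5]
 [ 5  5  5  5  5  6  8  7  8  8  8  8  5  5  5  6]
 [ 5  5  5  5  6  6  5  6  5  7  7  7  7  5  6  5]
 [ 5  6  5  5  6  7  3  4  4  5  6  6  8  5  6  5]
 [ 5  5  5  6  6  7  4  3  4  3  6 11  8  5  5  5]
 [ 4  6  6  5  5  6 11 12 12 11 20 15  7  5  5  5]
 [ 5  5  6  5  6  5  5  7 10  8  9  5  4  6  6  6]
 [ 5  6  5  5  6  5  6  5  0  3  5  5  5  6  5  5]]
[[135 134 13
[... 3629 characters left out ...]
 [241 123  14  16 187] ((247.5, 130.5), (15.0, 13.0), 90.0)
[338.8766 193.874 ] [ 296  169   80   54 1151] ((335.4001159667969, 194.769775390625), (27.728055953979492, 77.24737548828125), 66.54096984863281)
[150.4107 210.8351] [  98  179   92   61 3742] ((143.5, 208.99998474121094), (90.99998474121094, 59.99999237060547), 0.0)
[144.6825 268.5766] [138 252  15  35 359] ((144.63514709472656, 268.810791015625), (34.3593864440918, 10.850333213806152), 80.53767395019531)
[377.5703 268.4259] [366 260  24  18 263] ((377.3499755859375, 268.54998779296875), (13.281566619873047, 21.819717407226562), 71.56504821777344)
[341.4185 366.586 ] [ 206  338  306   46 9481] ((358.5, 360.5), (45.0, 305.0), 90.0)
```

>>> {"fn": "apply_moves", "kwargs": {
  "rows": [
    [0.02,0.0294,-0.0026,0,0,5.24,0],
    [0.02,0.0294,-0.0026,0,0,5.24,0],
    [0.02,0.0294,-0.0026,0,0,5.24,0],
    [0.02,0.0294,-0.0026,0,0,5.24,0],
    [0.02,0.0294,-0.0026,0,0,5.24,0],
    [0.02,0.0294,-0.0026,0,0,5.24,0],
    [0.02,0.0294,-0.0026,0,0,5.24,0],
    [0.02,0.0294,-0.0026,0,0,5.24,0],
    [0.02,0.0294,-0.0026,0,0,5.24,0],
    [0.02,0.0294,-0.0026,0,0,5.24,0],
    [0.02,0.0294,-0.0026,0,0,5.24,0],
    [0.02,0.0294,-0.0026,0,0,5.24,0],
    [0.02,0.0294,-0.0026,0,0,5.24,0],
    [0.02,0.0294,-0.0026,0,0,5.24,0],
    [0.02,0.0294,-0.0026,0,0,5.24,0],
    [0.02,0.0294,-0.0026,0,0,5.24,0],
    [0.02,0.0294,-0.0026,0,0,5.24,0],
    [0,0,0,0,0,0,0],
    [0,0,0,0,0,0,0]
  ],
  "grip_force": 30
}}

```text
time: 2.0
tcp_pos: [0.4997, 0.0003, 0.2006]
orientation: [[-0.29, 0.957, -0.001], [0.957, 0.29, -0.0], [0.0, -0.001, -1.0]]
wrist_force: [0.6, -0.3, 0.1]
width: 0.0855
```

```bash
python3 - <<'E'
from h import *
s=arm.observe(); f=arm.grab_frame("wrist"); np.save("pics/w1.npy",f); cv2.imwrite("pics/w1.png",f[:,:,::-1])
print(s["time"],s["tcp_pos"],s["orientation"],s["q"],s["wrist_force"])
for c,b,m in blobs(f.min(2)>148,60,5000): print(c,b,cast("wrist",c,.075,s)[:2])
E
```

```text
2.0 [0.4997 0.0003 0.2006] [[-0.2904  0.9569 -0.0013]
 [ 0.9569  0.2904 -0.0001]
 [ 0.0003 -0.0013 -1.    ]] [-0.1456  0.2752 -0.2973  0.9996 -0.0003  1.1306] [ 0.5988 -0.3239  0.0581]
[268.9406 131.5571] [252 115  34  34 876] [0.4969 0.0462]
```

View pics/w1.png

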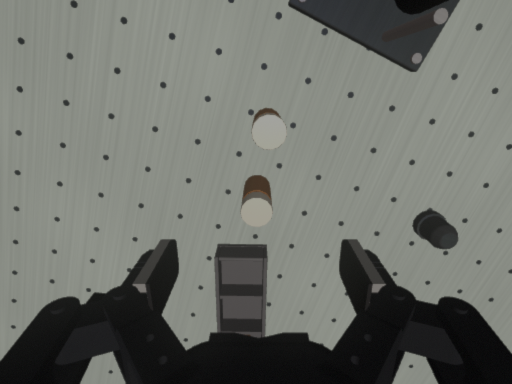

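```bash
python3 - <<'E'
from h import *
s=arm.observe(); f=np.load("pics/w1.npy")
for c,b,m in blobs(f.max(2)>148,60,5000): print(c,b,cast("wrist",c,.075,s)[:2])
for uv in [(257,211.5),(269,131)]: print(f[int(uv[1]),int(uv[0])],cast("wrist",uv,.075,s)[:2])
for uv in [(217,245),(266,245)]: print(cast("wrist",uv,.032,s)[:2])
for uv in [(219,296),(266,296),(219,289),(266,290)]: print(cast("wrist",uv,.032,s)[:2])
E
```

```text
[268.8769 131.7017] [252 115  35  35 942] [0.4967 0.0454]
[256.1816 212.0993] [241 198  31  29 705] [ 0.5083 -0.0329]
[162 160 147] [ 0.5089 -0.032 ]
[162 163 155] [0.4966 0.046 ]
[ 0.4813 -0.107 ]
[ 0.5372 -0.0901]
[ 0.5019 -0.1788]
[ 0.5594 -0.1613]
[ 0.4992 -0.1682]
[ 0.5566 -0.1524]
```

>>> {"fn": "apply_moves", "kwargs": {
  "rows": [
    [0.004,-0.0165,0,0,0,0,0],
    [0.004,-0.0165,-0.02,0,0,0,0],
    [0,0,-0.03,0,0,0,0],
    [0,0,-0.03,0,0,0,0],
    [0,0,-0.03,0,0,0,0],
    [0,0,-0.02,0,0,0,0],
    [0,0,-0.015,0,0,0,0],
    [0,0,-0.009,0,0,0,0],
    [0,0,0,0,0,0,60],
    [0,0,0,0,0,0,120],
    [0,0,0,0,0,0,140],
    [0,0,0,0,0,0,150],
    [0,0,0,0,0,0,165],
    [0,0,0,0,0,0,180],
    [0,0,0,0,0,0,220],
    [0,0,0,0,0,0,220],
    [0,0,0,0,0,0,220]
  ],
  "grip_force": 30
}}

```text
time: 3.75
tcp_pos: [0.5085, -0.0333, 0.0478]
orientation: [[-0.29, 0.957, 0.001], [0.957, 0.29, -0.0], [-0.001, 0.001, -1.0]]
wrist_force: [-1.7, -0.5, 5.9]
width: 0.0313
```

```bash
python3 - <<'E'
from h import *
s=arm.observe(); f=arm.grab_frame("wrist"); cv2.imwrite("pics/w2.png",f[:,:,::-1]); f=arm.grab_frame("scene"); cv2.imwrite("pics/s2.png",f[140:300,120:380,::-1].repeat(2,0).repeat(2,1))
print(s["time"],s["tcp_pos"],s["width"],s["wrist_force"])
E
```

```text
3.75 [ 0.5085 -0.0333  0.0478] 0.03128513698408822 [-1.7358 -0.4995  5.9449]
```

View pics/s2.png

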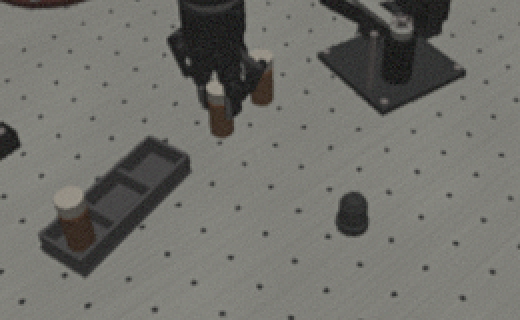

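>>> {"fn": "apply_moves", "kwargs": {
  "rows": [
    [0,0,0.01,0,0,0,220],
    [0,0,0.02,0,0,0,220],
    [0,0,0.03,0,0,0,220],
    [0.003,-0.0175,0.01,0,0,0,220],
    [0.004,-0.025,0,0,0,0,220],
    [0.004,-0.025,0,0,0,0,220],
    [0.004,-0.025,0,0,0,0,220],
    [0.004,-0.025,0,0,0,0,220],
    [0.004,-0.025,0,0,0,0,220],
    [0.003,-0.02,0,0,0,0,220],
    [0.001,-0.01,0,0,0,0,220],
    [0,0,0,0,0,0,220],
    [0,0,0,0,0,0,220]
  ]
}}

```text
time: 5.15
tcp_pos: [0.5347, -0.205, 0.117]
orientation: [[-0.29, 0.957, -0.001], [0.957, 0.29, 0.001], [0.001, -0.0, -1.0]]
wrist_force: [-0.5, 0.5, 0.3]
width: 0.0315
```

```bash
python3 - <<'E'
from h import *
s=arm.observe(); f=arm.grab_frame("top"); cv2.imwrite("pics/t3.png",cv2.resize(f[130:290,130:400,::-1],None,fx=2.8,fy=2.8)); g=arm.grab_frame("wrist"); 
cv2.imwrite("pics/w3.png",g[:,:,::-1])
print(s["time"],s["tcp_pos"],s["width"],s["wrist_force"])
E
```

```text
5.15 [ 0.5347 -0.205   0.117 ] 0.03154336119011643 [-0.5027  0.5065  0.3256]
```

View pics/w3.png

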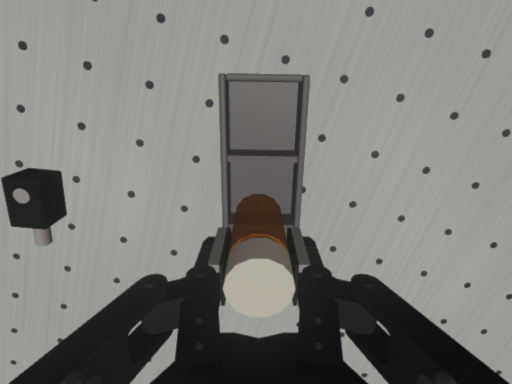

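```bash
python3 - <<'E'
from h import *
s=arm.observe()
P=[cast("wrist",u,.032,s)[:2] for u in [(219.5,74.5),(308.5,74.5),(263.5,155.5),(223,225),(301,225)]]
for p in P: print(p)
y=np.array([-.289,.957]); e=(P[0]+P[1])/2; print("b from end",e-y*.0925,"b from divider",P[2]-y*.030,"width",np.linalg.norm(P[0]-P[1]))
print("jar",cast("wrist",(259,278),.1455,s))
E
```

```text
[ 0.4838 -0.1252]
[ 0.5434 -0.1071]
[ 0.5304 -0.1717]
[ 0.5156 -0.2382]
[ 0.5779 -0.2193]
b from end [ 0.5403 -0.2047] b from divider [ 0.5391 -0.2004] width 0.062261806320354655
jar [ 0.5342 -0.1966  0.1455]
```

>>> {"fn": "apply_moves", "kwargs": {
  "rows": [
    [0.003,0,-0.015,0,0,0,220],
    [0,0,-0.02,0,0,0,220],
    [0,0,-0.015,0,0,0,220],
    [0,0,-0.007,0,0,0,220],
    [0,0,-0.004,0,0,0,220],
    [0,0,-0.003,0,0,0,220],
    [0,0,0,0,0,0,220],
    [0,0,0,0,0,0,220]
  ]
}}

```text
time: 6.05
tcp_pos: [0.5384, -0.2059, 0.0537]
orientation: [[-0.29, 0.957, 0.001], [0.957, 0.29, -0.0], [-0.001, 0.001, -1.0]]
wrist_force: [0.6, 0.1, -0.8]
width: 0.0309
```

>>> {"fn": "apply_moves", "kwargs": {
  "rows": [
    [0,0,-0.002,0,0,0,220],
    [0,0,0,0,0,0,220],
    [0,0,0,0,0,0,220]
  ]
}}

```text
time: 6.35
tcp_pos: [0.5386, -0.2061, 0.0527]
orientation: [[-0.289, 0.957, 0.002], [0.957, 0.289, -0.001], [-0.001, 0.001, -1.0]]
wrist_force: [-3.5, 1.4, 14.0]
width: 0.0313
```

Contact felt at the expected height; release, and retreat towards jar A.

>>> {"fn": "apply_moves", "kwargs": {
  "rows": [
    [0,0,0.001,0,0,0,150],
    [0,0,0,0,0,0,135],
    [0,0,0,0,0,0,115],
    [0,0,0,0,0,0,90],
    [0,0,0,0,0,0,70],
    [0,0,0,0,0,0,60],
    [0,0,0.02,0,0,0,60],
    [0,0,0.03,0,0,0,60],
    [0,0,0.04,0,0,0,60],
    [0,0,0.04,0,0,0,40],
    [0,0,0,0,0,0,0]
  ]
}}

```text
time: 7.45
tcp_pos: [0.5408, -0.2071, 0.1875]
orientation: [[-0.29, 0.957, 0.008], [0.957, 0.29, -0.004], [-0.006, 0.006, -1.0]]
wrist_force: [-0.1, 0.0, -0.1]
width: 0.0841
```

```bash
python3 - <<'E'
from h import *
s=arm.observe(); g=arm.grab_frame("wrist"); cv2.imwrite("pics/w4.png",g[:,:,::-1])
print(s["time"],s["tcp_pos"],s["width"],s["wrist_force"])
for c,b,m in blobs(g.max(2)>148,60,5000): print(c,b,cast("wrist",c,.08,s)[:2])
E
```

```text
7.45 [ 0.5408 -0.2071  0.1875] 0.08405916004064207 [-0.1145  0.0381 -0.079 ]
[46.2514 85.0637] [ 38   0  16 204 879] [ 0.361  -0.1747]
[316.321   21.4198] [306   0  21  55 243] [ 0.5465 -0.0727]
[77.354  94.5404] [ 71  20  13 125 483] [ 0.3846 -0.1749]
[ 36.457  117.0155] [ 32  30  10 182 453] [ 0.3548 -0.202 ]
[60.7243 97.81  ] [ 54  35  16 115 758] [ 0.3724 -0.1812]
[17.6698 52.0472] [ 16  37   5  35 106] [ 0.3393 -0.1568]
[86.2011 99.669 ] [ 79  39  16 107 716] [ 0.3916 -0.1768]
[ 93.9554 103.6274] [ 88  47  12 100 314] [ 0.3978 -0.1781]
[107.7293 143.5905] [  93   63   31  174 1729] [ 0.4121 -0.2073]
[148.2024 162.8405] [ 127   71   44  162 2614] [ 0.447  -0.2141]
[328.0925 142.562 ] [298  81  54 140 411] [ 0.5875 -0.1536]
[355.8796 124.9532] [337  81  37  89 299] [ 0.6039 -0.1335]
[349.9722 171.9698] [ 300   86   91  195 1724] [ 0.6151 -0.1722]
[344.607  129.8782] [324  92  39  83 542] [ 0.5967 -0.1399]
[358.3271 190.0608] [ 310   95   95  201 1397] [ 0.6287 -0.1856]
[122.1767 148.4576] [111 100  22 115 566] [ 0.4242 -0.208 ]
[320.8889 134.2716] [311 108  21  54  81] [ 0.5793 -0
[... 339 characters left out ...]
38 166  35  33 898] [ 0.5393 -0.2044]
[418.6184 238.1562] [ 391  172   64  111 1601] [ 0.7028 -0.2141]
[ 51.6228 201.7719] [ 50 177   5  55 114] [ 0.3707 -0.2745]
[187.8827 197.8827] [182 182  12  32 162] [ 0.4861 -0.2361]
[401.286  227.7743] [381 189  42  79 514] [ 0.6821 -0.2087]
[ 89.8636 207.6061] [ 88 190   5  40  66] [ 0.4038 -0.2706]
[245.114  251.4248] [223 228  44  83 991] [ 0.5501 -0.2747]
[216.1266 267.1646] [211 248  12  39  79] [ 0.5278 -0.2999]
[443.987 268.013] [436 256  17  26  77] [ 0.7424 -0.2371]
[ 35.2752 301.5413] [ 32 277   6  42 109] [ 0.3613 -0.3927]
[ 14.0488 291.1463] [ 12 279   6  24  82] [ 0.3405 -0.3853]
[109.7831 370.253 ] [107 353   6  31  83] [ 0.4458 -0.4688]
```

View pics/w4.png

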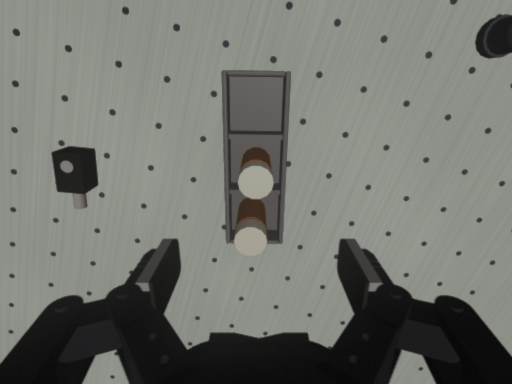

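>>> {"fn": "apply_moves", "kwargs": {
  "rows": [
    [-0.0035,0.02,0,0,0,0,0],
    [-0.006,0.036,0,0,0,0,0],
    [-0.006,0.036,0,0,0,0,0],
    [-0.006,0.036,0,0,0,0,0],
    [-0.006,0.036,0,0,0,0,0],
    [-0.006,0.036,0,0,0,0,0],
    [-0.005,0.03,0,0,0,0,0],
    [-0.0025,0.02,-0.02,0,0,0,0],
    [0,0,-0.03,0,0,0,0],
    [0,0,0,0,0,0,0]
  ]
}}

```text
time: 8.5
tcp_pos: [0.493, 0.0457, 0.1282]
orientation: [[-0.291, 0.957, -0.008], [0.957, 0.291, 0.001], [0.003, -0.007, -1.0]]
wrist_force: [-0.4, -0.1, 0.6]
width: 0.0855
```

```bash
python3 - <<'E'
from h import *
s=arm.observe(); g=arm.grab_frame("wrist")
print(s["time"],s["tcp_pos"],s["width"])
for c,b,m in blobs(g.max(2)>148,600,5000):
  if 180<c[0]<330: print(c,b,cast("wrist",c,.075,s)[:2])
E
```

```text
8.5 [0.493  0.0457 0.1282] 0.08546409721829631
[262.3487 213.2281] [ 241  194   44   40 1368] [0.4969 0.0461]
```

>>> {"fn": "apply_moves", "kwargs": {
  "rows": [
    [0,0,-0.03,0,0,0,0],
    [0,0,-0.025,0,0,0,0],
    [0,0,-0.02,0,0,0,0],
    [0,0,-0.01,0,0,0,0],
    [0,0,0,0,0,0,0],
    [0,0,0,0,0,0,60],
    [0,0,0,0,0,0,120],
    [0,0,0,0,0,0,140],
    [0,0,0,0,0,0,150],
    [0,0,0,0,0,0,165],
    [0,0,0,0,0,0,180],
    [0,0,0,0,0,0,220],
    [0,0,0,0,0,0,220],
    [0,0,0,0,0,0,220]
  ],
  "grip_force": 30
}}

```text
time: 9.95
tcp_pos: [0.4973, 0.0443, 0.0474]
orientation: [[-0.29, 0.957, 0.0], [0.957, 0.29, -0.0], [-0.0, 0.0, -1.0]]
wrist_force: [-1.1, 0.8, 5.4]
width: 0.0314
```

>>> {"fn": "apply_moves", "kwargs": {
  "rows": [
    [0,0,0.01,0,0,0,220],
    [0,0,0.02,0,0,0,220],
    [0,0,0.03,0,0,0,220],
    [0.002,-0.016,0.01,0,0,0,220],
    [0.004,-0.03,0,0,0,0,220],
    [0.004,-0.03,0,0,0,0,220],
    [0.004,-0.03,0,0,0,0,220],
    [0.004,-0.03,0,0,0,0,220],
    [0.004,-0.03,0,0,0,0,220],
    [0.002,-0.0165,0,0,0,0,220],
    [0.001,-0.008,0,0,0,0,220],
    [0,0,0,0,0,0,220],
    [0,0,0,0,0,0,220],
    [0,0,0,0,0,0,220]
  ]
}}

```text
time: 11.35
tcp_pos: [0.5218, -0.145, 0.1171]
orientation: [[-0.291, 0.957, -0.0], [0.957, 0.291, 0.0], [0.001, -0.0, -1.0]]
wrist_force: [0.6, 0.1, -0.4]
width: 0.0313
```

```bash
python3 - <<'E'
from h import *
s=arm.observe(); g=arm.grab_frame("wrist"); f=arm.grab_frame("scene")
cv2.imwrite("pics/w5.png",np.hstack([g[:,100:420,::-1],cv2.resize(f[150:310,110:290,::-1],(432,384))]))
print(s["time"],s["tcp_pos"],s["width"],s["wrist_force"])
E
```

```text
11.35 [ 0.5218 -0.145   0.1171] 0.03130479952551308 [ 0.5553  0.1086 -0.3558]
```

View pics/w5.png

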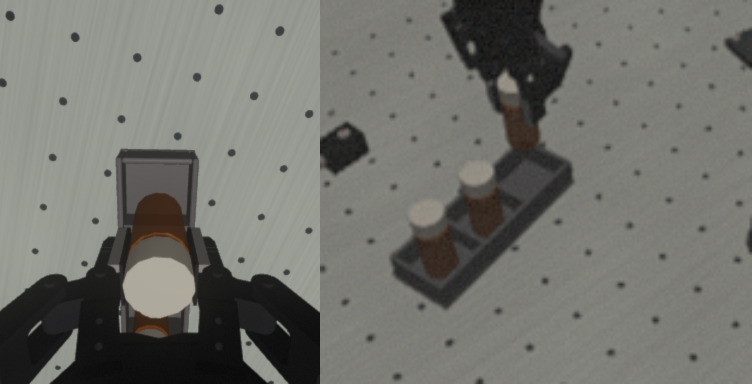

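Jar held upright (cap at 158,288 in the left crop), centred over the empty end cell; two jars stand upright in cells b and c. Lower.

>>> {"fn": "apply_moves", "kwargs": {
  "rows": [
    [0,0,-0.015,0,0,0,220],
    [0,0,-0.02,0,0,0,220],
    [0,0,-0.015,0,0,0,220],
    [0,0,-0.007,0,0,0,220],
    [0,0,-0.004,0,0,0,220],
    [0,0,-0.003,0,0,0,220],
    [0,0,-0.001,0,0,0,220],
    [0,0,0,0,0,0,220],
    [0,0,0,0,0,0,220]
  ]
}}

```text
time: 12.35
tcp_pos: [0.5224, -0.1464, 0.0525]
orientation: [[-0.289, 0.957, 0.001], [0.957, 0.289, -0.0], [-0.001, 0.001, -1.0]]
wrist_force: [-1.3, 0.3, 0.1]
width: 0.0309
```

>>> {"fn": "apply_moves", "kwargs": {
  "rows": [
    [0,0,-0.001,0,0,0,220],
    [0,0,0,0,0,0,220],
    [0,0,0,0,0,0,220]
  ]
}}

```text
time: 12.65
tcp_pos: [0.5224, -0.1465, 0.0524]
orientation: [[-0.289, 0.957, 0.001], [0.957, 0.289, -0.001], [-0.001, 0.001, -1.0]]
wrist_force: [-4.2, 1.8, 13.3]
width: 0.0313
```

>>> {"fn": "apply_moves", "kwargs": {
  "rows": [
    [0,0,0.001,0,0,0,150],
    [0,0,0,0,0,0,135],
    [0,0,0,0,0,0,115],
    [0,0,0,0,0,0,90],
    [0,0,0,0,0,0,70],
    [0,0,0,0,0,0,60],
    [0,0,0.02,0,0,0,60],
    [0,0,0.03,0,0,0,60],
    [0,0,0.04,0,0,0,60],
    [0,0,0.04,0,0,0,60],
    [0,0,0,0,0,0,60]
  ]
}}

```text
time: 13.75
tcp_pos: [0.5249, -0.1473, 0.1872]
orientation: [[-0.29, 0.957, 0.008], [0.957, 0.29, -0.003], [-0.005, 0.006, -1.0]]
wrist_force: [0.9, 0.3, -0.5]
width: 0.0653
```

>>> {"fn": "apply_moves", "kwargs": {
  "rows": [
    [-0.002,0.015,0.005,0,0,3,60],
    [-0.004,0.03,0.005,0,0,5.2,60],
    [-0.004,0.03,0.005,0,0,5.2,60],
    [-0.004,0.03,0.005,0,0,5.2,60],
    [-0.004,0.03,0.005,0,0,5.2,60],
    [-0.004,0.03,0.005,0,0,5.2,60],
    [-0.004,0.03,0.005,0,0,5.2,60],
    [-0.004,0.03,0.005,0,0,5.2,60],
    [-0.004,0.03,0.005,0,0,5.2,60],
    [-0.004,0.03,0.005,0,0,5.2,60],
    [-0.004,0.03,0,0,0,5.2,60],
    [-0.004,0.03,0,0,0,5.2,60],
    [-0.004,0.0165,0,0,0,5.2,60],
    [0,0,0,0,0,0,60],
    [0,0,0,0,0,0,60]
  ]
}}

```text
time: 15.25
tcp_pos: [0.4711, 0.2154, 0.2312]
orientation: [[-0.991, 0.135, -0.002], [0.135, 0.991, -0.001], [0.002, -0.001, -1.0]]
wrist_force: [0.1, -0.5, 0.4]
width: 0.0653
```

```bash
python3 - <<'E'
from h import *
s=arm.observe(); g=arm.grab_frame("wrist"); np.save("pics/w6.npy",g); f=arm.grab_frame("scene")
cv2.imwrite("pics/w6.png",np.hstack([g[:,:,::-1],cv2.resize(f[150:310,110:230,::-1],(288,384))]))
print(s["time"],s["tcp_pos"],s["width"],s["wrist_force"]); print(s["orientation"],s["q"])
f=arm.grab_frame("top"); np.save("pics/t6.npy",f)
E
```

```text
15.25 [0.4711 0.2154 0.2312] 0.06527574394904029 [ 0.1108 -0.5289  0.4145]
[[-0.9909  0.1349 -0.0016]
 [ 0.1349  0.9909 -0.0007]
 [ 0.0015 -0.0009 -1.    ]] [ 0.2878  0.2874 -0.1958  1.0893 -0.0002  0.4232]
```

View pics/w6.png

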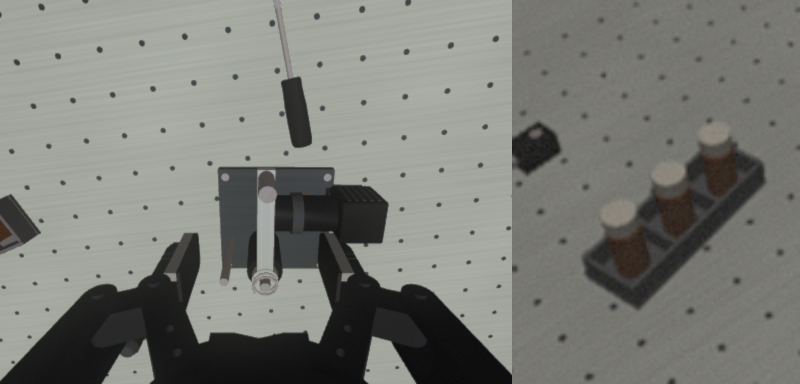

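```bash
python3 - <<'E'
from h import *
s=arm.observe()
pin=cast("wrist",(267,195.5),.141,s)[:2];pb=cast("wrist",(266,174),.095,s)[:2];pv=cast("wrist",(264.5,282),.108,s)[:2];st=cast("wrist",(225,280),.102,s)[:2]
d=pin-pv;print(pin,pb,pv,st,np.linalg.norm(d),np.degrees(np.arctan2(d[1],d[0])),np.linalg.norm(st-pv))
E
```

```text
[0.4769 0.2216] [0.4727 0.2225] [0.5877 0.2056] [0.5839 0.163 ] 0.11199468156056934 171.77660631069875 0.0428095464584018
```

>>> {"fn": "apply_moves", "kwargs": {
  "rows": [
    [0,0.003,-0.02,0,0,0,60],
    [0,0,-0.03,0,0,0,60],
    [0,0,-0.03,0,0,0,60],
    [0,0,-0.02,0,0,0,60],
    [0,0,-0.01,0,0,0,60],
    [0,0,-0.005,0,0,0,60],
    [0,0,0,0,0,0,110],
    [0,0,0,0,0,0,150],
    [0,0,0,0,0,0,170],
    [0,0,0,0,0,0,190],
    [0,0,0,0,0,0,205],
    [0,0,0,0,0,0,230],
    [0,0,0,0,0,0,230],
    [0,0,0,0,0,0,230]
  ],
  "grip_force": 50
}}

```text
time: 16.8
tcp_pos: [0.4726, 0.2188, 0.1178]
orientation: [[-0.991, 0.135, 0.001], [0.135, 0.991, 0.001], [-0.001, 0.001, -1.0]]
wrist_force: [-0.8, 2.5, 5.1]
width: 0.0146
```

```bash
python3 - <<'E'
from h import *
s=arm.observe(); g=arm.grab_frame("wrist")
cv2.imwrite("pics/w7.png",g[:,:,::-1])
print(s["time"],s["tcp_pos"],s["width"],s["wrist_force"],s["ft_torque"])
# pin path relative to a fitted pivot
pv=np.array([.590,.203]);d=s["tcp_pos"][:2]-pv;print(np.linalg.norm(d),np.degrees(np.arctan2(d[1],d[0])))
E
```

```text
16.8 [0.4726 0.2188 0.1178] 0.014601572777562452 [-0.779   2.5203  5.1349] [0.5061 0.0526 0.0231]
0.11849736790816796 172.3480728770976
```

View pics/w7.png

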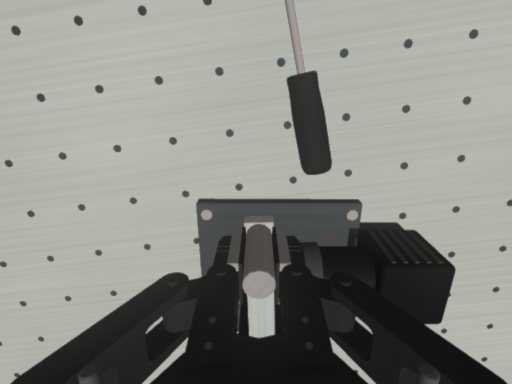

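```bash
python3 - <<'E'
import numpy as np
t=np.radians(172.2+np.arange(0,73,4)); p=.12*np.c_[np.cos(t),np.sin(t)]; print(np.round(np.diff(p,axis=0),4).tolist())
E
```

```text
[[-0.0008, -0.0083], [-0.0003, -0.0084], [0.0003, -0.0084], [0.0009, -0.0083], [0.0015, -0.0082], [0.0021, -0.0081], [0.0026, -0.008], [0.0032, -0.0078], [0.0037, -0.0075], [0.0042, -0.0072], [0.0047, -0.0069], [0.0052, -0.0066], [0.0056, -0.0062], [0.006, -0.0058], [0.0064, -0.0054], [0.0068, -0.0049], [0.0071, -0.0044], [0.0074, -0.0039]]
```

>>> {"fn": "apply_moves", "kwargs": {
  "rows": [
    [-0.0008,-0.0083,0,0,0,4,230],
    [-0.0003,-0.0084,0,0,0,4,230],
    [0.0003,-0.0084,0,0,0,4,230],
    [0.0009,-0.0083,0,0,0,4,230],
    [0,0,0,0,0,0,230],
    [0,0,0,0,0,0,230]
  ]
}}

```text
time: 17.45
tcp_pos: [0.4735, 0.1855, 0.1178]
orientation: [[-0.99, -0.141, 0.003], [-0.141, 0.99, 0.001], [-0.003, 0.001, -1.0]]
wrist_force: [3.4, 4.1, 3.6]
width: 0.0147
```

>>> {"fn": "apply_moves", "kwargs": {
  "rows": [
    [0.0025,-0.0082,0,0,0,4,230],
    [0.0021,-0.0081,0,0,0,4,230],
    [0.0026,-0.008,0,0,0,4,230],
    [0.0032,-0.0078,0,0,0,4,230],
    [0.0037,-0.0075,0,0,0,4,230],
    [0.0042,-0.0072,0,0,0,4,230],
    [0,0,0,0,0,0,230],
    [0,0,0,0,0,0,230]
  ]
}}

```text
time: 18.25
tcp_pos: [0.4917, 0.1391, 0.1178]
orientation: [[-0.847, -0.531, 0.002], [-0.531, 0.847, 0.002], [-0.003, 0.001, -1.0]]
wrist_force: [3.1, 5.8, 5.0]
width: 0.0147
```

>>> {"fn": "apply_moves", "kwargs": {
  "rows": [
    [0.0055,-0.0064,0,0,0,4,230],
    [0.0052,-0.0066,0,0,0,4,230],
    [0.0056,-0.0062,0,0,0,4,230],
    [0.006,-0.0058,0,0,0,4,230],
    [0.0064,-0.0054,0,0,0,4,230],
    [0.0068,-0.0049,0,0,0,4,230],
    [0,0,0,0,0,0,230],
    [0,0,0,0,0,0,230]
  ]
}}

```text
time: 19.05
tcp_pos: [0.5267, 0.1043, 0.1178]
orientation: [[-0.557, -0.83, 0.001], [-0.83, 0.557, 0.003], [-0.003, 0.0, -1.0]]
wrist_force: [1.5, 7.9, 7.0]
width: 0.0149
```

>>> {"fn": "apply_moves", "kwargs": {
  "rows": [
    [0.0041,-0.0016,0,0,0,2,230],
    [0.0036,-0.002,0,0,0,2,230],
    [0,0,0,0,0,0,230],
    [0,0,0,0,0,0,230],
    [0,0,0,0,0,0,230]
  ]
}}

```text
time: 19.55
tcp_pos: [0.5335, 0.1001, 0.1177]
orientation: [[-0.498, -0.867, 0.0], [-0.867, 0.498, 0.001], [-0.001, 0.0, -1.0]]
wrist_force: [-1.4, 4.2, 9.1]
width: 0.0148
```

>>> {"fn": "apply_moves", "kwargs": {
  "rows": [
    [0.0018,-0.001,0,0,0,1,230],
    [0,0,0,0,0,0,230],
    [0,0,0,0,0,0,230]
  ]
}}

```text
time: 19.85
tcp_pos: [0.5342, 0.0998, 0.1177]
orientation: [[-0.483, -0.876, -0.002], [-0.876, 0.483, 0.002], [-0.001, 0.003, -1.0]]
wrist_force: [-5.8, 6.9, 13.1]
width: 0.0144
```

>>> {"fn": "apply_moves", "kwargs": {
  "rows": [
    [0.0018,-0.001,0,0,0,1,230],
    [0,0,0,0,0,0,230],
    [0,0,0,0,0,0,230]
  ]
}}

```text
time: 20.15
tcp_pos: [0.5346, 0.0995, 0.1176]
orientation: [[-0.467, -0.884, -0.004], [-0.884, 0.467, 0.004], [-0.001, 0.005, -1.0]]
wrist_force: [-12.0, 11.0, 16.8]
width: 0.0148
```

>>> {"fn": "apply_moves", "kwargs": {
  "rows": [
    [0,0,0,0,0,0,230],
    [0,0,0,0,0,0,230],
    [0,0,0,0,0,0,230],
    [0,0,0,0,0,0,230],
    [0,0,0,0,0,0,230]
  ]
}}

```text
time: 20.65
tcp_pos: [0.5346, 0.0995, 0.1176]
orientation: [[-0.467, -0.884, -0.004], [-0.884, 0.467, 0.004], [-0.001, 0.005, -1.0]]
wrist_force: [-11.2, 10.5, 15.8]
width: 0.0148
```

```bash
python3 - <<'E'
from h import *
s=arm.observe(); g=arm.grab_frame("wrist"); f=arm.grab_frame("scene")
cv2.imwrite("pics/w8.png",np.hstack([g[:,100:420,::-1],cv2.resize(f[90:280,110:350,::-1],(480,384))]))
print(s["time"],s["tcp_pos"],s["width"],s["wrist_force"],s["q"])
t=arm.grab_frame("top")
for c,b,m in blobs(t.max(2)>150,40,400): print(c,b[4],cast("top",c,.08)[:2])
E
```

```text
20.65 [0.5346 0.0995 0.1176] 0.014825100609282153 [-11.1827  10.4807  15.7701] [ 0.0473  0.4332 -0.3003  0.8413  0.0039 -1.0375]
[341.4465 188.7358] 159 [ 0.5393 -0.2066]
[316.4259 199.5062] 162 [ 0.5225 -0.1461]
```

View pics/w8.png

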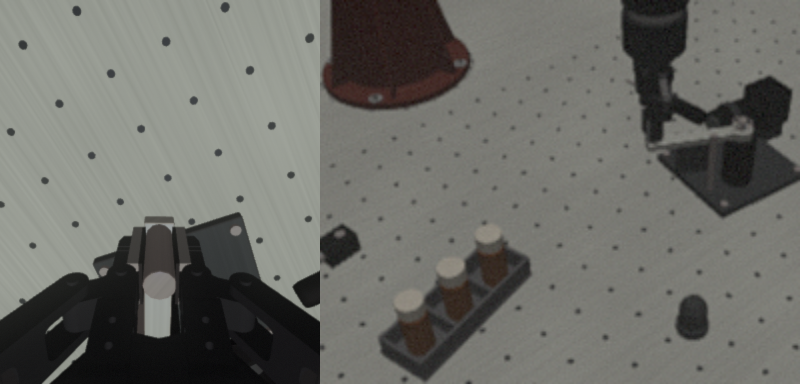

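```bash
python3 -c "
from bench import arm
arm.hand_in(); s=arm.observe(); print(s['time'],s['tcp_pos'],s['wrist_force'],s['width'])"
```

```text
the job is handed in; nothing more can be done
the job is handed in; nothing more can be done
```

Both loose jars are standing upright in the carrier, one in cell b and one in cell a. The shutter arm was swung round to its stop, and I handed in at about 20.7 s of the 58 s with the gripper still holding the pin.

**Jars:** The last pictures show three upright jars in the carrier. The top view puts the placed caps at (0.539, -0.207) and (0.5225, -0.146), within 2–3 mm of the cell centres I measured. The seated jar and the lens barrel looked undisturbed. I did not re-measure the seated jar, the clamp, the lens barrel or the screwdriver.

**Shutter:** The last two 2 mm steps moved the pin less than 1 mm each, while the push along the swing rose to about 15 N. That is well above the 5 N spring, so the arm was against the stop. The pin ended within about 3 mm of where the stop angle predicts. The grip was steady on the pin at a reading of 14.8 mm; the jars also read slightly small.

**Disagreements:**
- The wrist and top cameras differed by 4–6 mm on the pin and pivot, so I used values between the two.
- That error, plus some upward preload, left an upward force on the wrist of about 16 N while holding. The total wrist force was about 22 N against the 120 N limit.
- A state read after handing in was refused, so there is no reading from the hold after that point.

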